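# Tug test for tired spring clips

### The job

Exactly one of the three spring clips on the test rail has gone weak: find it by tugging the gauge cards straight out towards the robot and feeling the pull - the weak clip lets its card slide at about 3 newtons, a sound one still holds it fast at 12, and no clip may be strained with more than 16 while it has its card. Draw the card right out of the weak clip while that clip stays in its nest and lay the card down on the bench in front of the rail, then lift the weak clip out and stand it upright in the middle of the steel tray. Leave the sound clips in their nests with their cards where they are, not pulled part-way out, and do not disturb the bottle, vial and beaker.

Things in the scene. Friction and masses are not known exactly. Their poses are not given: they have to be found in the camera images.
- rail: Fixed aluminium test rail, plate 112 x 300 x 10 mm. Origin on the bench under the middle clip's drum; cards come out along its -x, y along the row, z up. Three open-topped nests at y = +100, 0, -100 mm hold a clip each with 1 to 3 mm play: stops in front of its housing (tops 45 mm above bench), low walls (24 mm) beside and behind. Clips lift straight up.
- tray: Reject tray: open steel tray 170 (x) x 130 (y) x 28 mm high, walls and floor 4 to 5 mm, fixed, empty. Origin under its centre on the bench.
- clip_a_drum (a point): One of three look-alike clips (letters are mere labels), loose, 180 g: housing 28x44x34 mm high, on it an upright spring drum 26 mm across, 31 tall (grip here), jaws to 50 mm in front (-x), levers to 46 mm behind. Point: on drum axis, 50 mm above the clip's underside (60 above bench in the nest), 15 below drum top, 16 above housing top. -x: way the card comes out.
- card_a_tab (a point): Gauge card in the jaws of clip_a: loose, 40 g, upright metal card 5 mm thick, 30 high, with a plastic pull tab at its front 24 (x) x 10 (y) x 46 mm (z). Point: tab centre, 23 mm above the card's underside (37 above bench while clipped, 88 in front of the drum axis). +x runs from tab to clip; the card's far end is 68 mm from the point. Pulled 30 mm, it leaves the jaws.
- clip_b_drum (a point): One of three look-alike clips (letters are mere labels), loose, 180 g: housing 28x44x34 mm high, on it an upright spring drum 26 mm across, 31 tall (grip here), jaws to 50 mm in front (-x), levers to 46 mm behind. Point: on drum axis, 50 mm above the clip's underside (60 above bench in the nest), 15 below drum top, 16 above housing top. -x: way the card comes out.
- card_b_tab (a point): Gauge card in the jaws of clip_b: loose, 40 g, upright metal card 5 mm thick, 30 high, with a plastic pull tab at its front 24 (x) x 10 (y) x 46 mm (z). Point: tab centre, 23 mm above the card's underside (37 above bench while clipped, 88 in front of the drum axis). +x runs from tab to clip; the card's far end is 68 mm from the point. Pulled 30 mm, it leaves the jaws.
- clip_c_drum (a point): One of three look-alike clips (letters are mere labels), loose, 180 g: housing 28x44x34 mm high, on it an upright spring drum 26 mm across, 31 tall (grip here), jaws to 50 mm in front (-x), levers to 46 mm behind. Point: on drum axis, 50 mm above the clip's underside (60 above bench in the nest), 15 below drum top, 16 above housing top. -x: way the card comes out.
- card_c_tab (a point): Gauge card in the jaws of clip_c: loose, 40 g, upright metal card 5 mm thick, 30 high, with a plastic pull tab at its front 24 (x) x 10 (y) x 46 mm (z). Point: tab centre, 23 mm above the card's underside (37 above bench while clipped, 88 in front of the drum axis). +x runs from tab to clip; the card's far end is 68 mm from the point. Pulled 30 mm, it leaves the jaws.
- reagent_a_mid (a point): Bystander: small brown glass reagent bottle with white cap, 37 mm across, 69 mm high, loose; this point is on its axis half-way up. Leave it alone.
- vial_1_mid (a point): Bystander: small vial with black cap, 25 mm across, 48 mm high, loose; this point is on its axis half-way up. Leave it alone.
- beaker_water_mid (a point): Bystander: glass beaker, about 70 mm across, 90 mm high, loose; this point is on its axis half-way up. Leave it alone.
Not all that is in view belongs to the job. Leave any orange or yellow look-alike of the part that bears clip_b_drum alone.

How it is judged:
By the outcome, as a careful person would: the job done as asked, in the order asked, and still so for the second after the job is handed in, with the robot touching nothing.
It also fails if it takes over 72 s, if anything falls off the work surface, if the arm or the gripper's body presses on something with over 40 N, if the wrist force passes 120 N, or if a joint passes its speed limit or range.

### The arm

A 6-joint arm with a two-finger parallel gripper is mounted at the origin on a cart in front of the work surface, level with it; the furniture and walls round the work are solid. World frame = base frame: x ahead of the robot, y to its left, z up, the work surface at z = 0. Lengths are in mm, angles in rad, forces in N, time in s.
With the tool pointing down it reaches from about 350 to 925 mm from the base axis. Payload 6.4 kg.
Tool frame: the origin (TCP) lies on the mounting face of the last link; the fingertips stand 199 mm ahead of it and the grasp point (between the pads) lies 180 mm ahead of it; z points along the fingers, y is the direction in which the jaws open and shut (so a half turn about z gives the same grasp; the last joint's range is limited). The gripper opens to 94 mm and grips with 3 to 60 N. Pads are 16 mm wide; open, the fingers measure 119 mm over their backs; the gripper's body (75 mm by 177 mm) begins 78 mm behind the grasp point.
Start: joints at [-1.49, 0.245, 1.558, -0, 1.339, -0.174], TCP at [163.838, -629.025, 404.655] pointing down, gripper open.
Joint ranges: [-3.13, 3.13], [-1.02, 2.26], [0.13, 2.54], [-0.95, 4.09], [0.21, 2.88], [-2.74, 2.74]. Speed limits (rad/s): [2.57, 2.57, 3.14, 3.14, 3.14, 3.14].

### API

Orientations are given as a 3x3 rotation matrix whose columns are the frame's x, y, z axes.
In Python, from cell import ctrl, optics gives the robot as it stands. The module is installed in compiled form; this text tells all that it offers.
- The arm moves only by the tool send_rows, never from a script. Its argument "moves" is a list of rows, each a list of 7 numbers: the finger opening in mm, from 0 to 94, then the shift along the tool's x, y, z in mm, then the turn, a rotation vector about the tool's x, y, z in rad. In form: [[gripper, dx, dy, dz, rx, ry, rz], ...]. A call has 1 to 10 rows; each row is the pose to reach, as a shift and turn from the pose commanded when the call began, along the tool's axes at that moment; what a row does not reach only later rows make up. A row lasts 1/8 s, in which the tool goes at most 62.5 mm and 10.7 degrees, less where a joint would pass 70% of its speed; a pose out of reach is approached as far as the arm can. A call with a gripper value outside its range is refused whole. The fingers move at their own pace and stop on an object; "squeeze" is the grip in N (left out, the last holds). Time passes only in rows, so rows that repeat a pose let the fingers close. It gives the time, the measured TCP pose, the force and the opening at its end, in the units of the state.
- ctrl.observe(): the state, without advancing time (a new reading comes with each control period).
- optics.capture(name): name is "scene" or "side" or "wrist"; returns a dict with "image" (400x640x3 uint8, red, green, blue), "depth" (400x640 float32, mm along the optical axis (not along the pixel's ray), 0 where there is no reading), "intrinsics" (3x3 intrinsics, pixels), "R" (3x3) and "t" (3): a world point X has camera coordinates R X + t. Camera axes: x right, y down, z forward; pixel columns grow to the right and rows downward; lengths in mm; the calibration is good to about 2 mm. A picture is of the moment at which its call begins.
- ctrl.close_job(): hands the job in, once; it reports no verdict.
The state is a dict: "t": time; "joint_positions": joint angles; "qd": joint speeds; "joint_torque": joint torques, N m; "tool_pos": TCP position; "eef_rot": TCP orientation; "contact_force": force on the tool from outside, world axes, zero at the start; "torque": the same for the moment, N m; "gripper_width": opening from 0.0 (shut) to 1.0 (fully open).
Only numpy, scipy, OpenCV 4.12 (cv2) and the standard library are available. Lean on these libraries where they do the work, as an engineer would, in place of code of your own. Each camera call takes 0.05 s, during which the arm holds its last target.

## Working session

There is one attempt and no reset: what is moved stays moved. The work goes in short steps, Python scripts to look and compute and a tool call to move; the robot and the scene stay as the last step left them, time stands still between calls to the robot, and variables do not carry over. Pictures are saved under pics/ and viewed, and the job is handed in when it is done.

Besides the shell and the picture viewer there is one more tool, called as a command line: name --pt "numbers of a row" for each row, then --argument value for the rest. send_rows: Moves the arm, as the interface text tells. Its arguments: {"type":"object","properties":{"moves":{"type":"array"},"squeeze":{"type":"number"}},"required":["moves"]}

```bash
mkdir -p pics; python3 - <<'E'
from cell import ctrl, optics
import cv2,numpy as np,pickle
s=ctrl.observe()
print({k:np.round(v,3).tolist() for k,v in s.items()})
for n in ["scene","side","wrist"]:
    c=optics.capture(n); pickle.dump(c,open(f"{n}0.pkl","wb"))
    cv2.imwrite(f"pics/{n}0.png",c["image"][:,:,::-1])
    print(n,c["intrinsics"].round(1).tolist(),c["R"].round(3).tolist(),c["t"].round(1).tolist())
E
```

```text
{'t': 0.0, 'joint_positions': [-1.49, 0.246, 1.559, 0.0, 1.339, -0.174], 'qd': [0.0, -0.0, -0.002, -0.001, 0.001, 0.0], 'joint_torque': [0.0, -41.584, -31.46, 0.069, 0.033, -0.0], 'tool_pos': [163.826, -628.772, 403.559], 'eef_rot': [[0.968, 0.252, -0.0], [0.252, -0.968, 0.002], [0.0, -0.002, -1.0]], 'contact_force': [0.47, -0.059, 0.098], 'torque': [0.008, -0.009, 0.022], 'gripper_width': 0.995}
scene [[395.7, 0.0, 319.2], [0.0, 395.7, 193.1], [0.0, 0.0, 1.0]] [[-0.894, -0.448, -0.01], [-0.256, 0.528, -0.81], [0.368, -0.722, -0.587]] [534.9, 222.2, 1003.7]
side [[460.1, 0.0, 317.2], [0.0, 460.1, 193.5], [0.0, 0.0, 1.0]] [[-0.834, -0.551, -0.007], [-0.245, 0.383, -0.891], [0.494, -0.742, -0.454]] [490.2, 203.0, 925.9]
wrist [[323.4, 0.0, 321.1], [0.0, 323.4, 195.7], [0.0, 0.0, 1.0]] [[0.252, -0.968, -0.001], [-0.935, -0.244, 0.257], [-0.249, -0.064, -0.966]] [-648.3, -27.1, 390.0]
```

View pics/scene0.png

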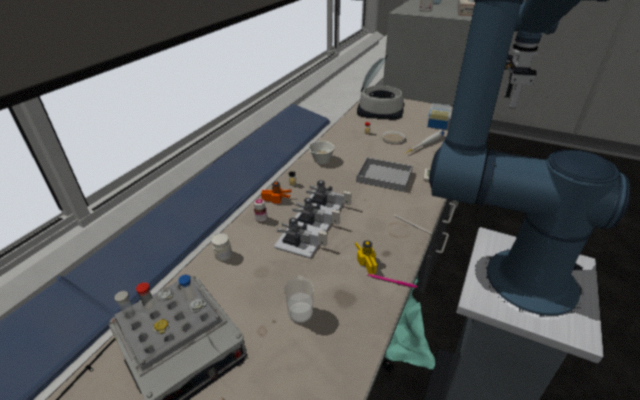

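View pics/side0.png

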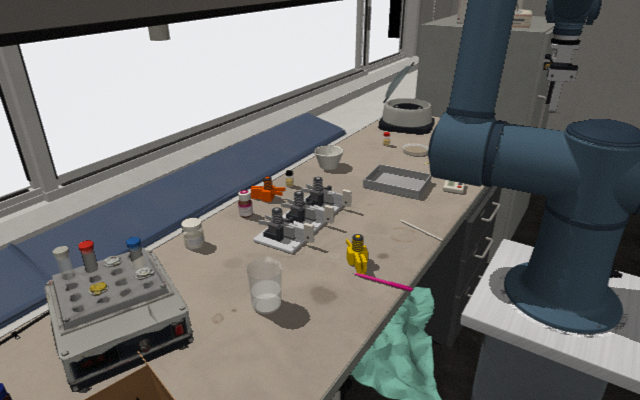

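View pics/wrist0.png

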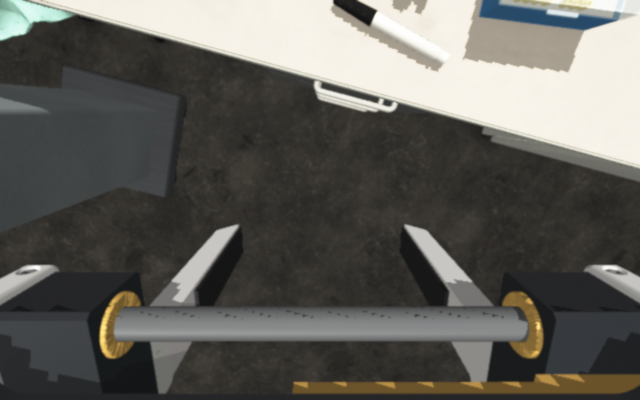

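The scene shows three grey clips on the rail with drums at about (296,230), (309,207) and (321,187). The look-alikes are the orange clip at (276,192) and the yellow clip at (368,250). The tray is at (386,174), the beaker at (300,302), the bottle at (261,210) and the vial at (292,178). The robot is on the right. I choose the grey clips on the rail and check them in a close crop.

```bash
cat > h.py <<'E'
import numpy as np,cv2,pickle
def pts(c):
    K,R,t,d=c["intrinsics"],c["R"],c["t"],c["depth"].astype(float)
    v,u=np.mgrid[:400,:640]
    X=np.stack([(u-K[0,2])/K[0,0]*d,(v-K[1,2])/K[1,1]*d,d],-1)
    W=(X-t)@R
    W[d==0]=np.nan
    return W
def ray(c,u,v,z):
    K,R,t=c["intrinsics"],c["R"],c["t"]
    r=R.T@np.array([(u-K[0,2])/K[0,0],(v-K[1,2])/K[1,1],1]); o=-R.T@t
    return o+r*(z-o[2])/r[2]
def proj(c,X):
    q=c["R"]@np.asarray(X)+c["t"]; q=c["intrinsics"]@q; return q[:2]/q[2]
E
python3 - <<'E'
from h import *
for n,(a,b,x,y) in {"side":(160,260,230,370),"scene":(165,265,250,390)}.items():
    c=pickle.load(open(n+"0.pkl","rb"))
    im=cv2.resize(c["image"][a:b,x:y,::-1],None,fx=5.5,fy=5.5,interpolation=cv2.INTER_CUBIC)
    cv2.imwrite(f"pics/{n}_crop.png",im)
    W=pts(c)
    if n=="side":
        for u,v in [(277,210),(298,194),(317,180),(308,231),(329,212),(346,194),(397,181),(245,200),(290,177),(266,290),(357,240),(265,188)]:
            print(u,v,W[v,u].round(0))
E
```

```text
277 210 [611. 137.  75.]
298 194 [617.  42.  75.]
317 180 [624. -56.  73.]
308 231 [525. 133.  43.]
329 212 [531.  31.  43.]
346 194 [539. -66.  50.]
397 181 [ 497. -302.    4.]
245 200 [741. 106.  51.]
290 177 [ 750. -101.   33.]
266 290 [456. 370.  62.]
357 240 [397. 131.  62.]
265 188 [760.   2.  37.]
```

View pics/side_crop.png

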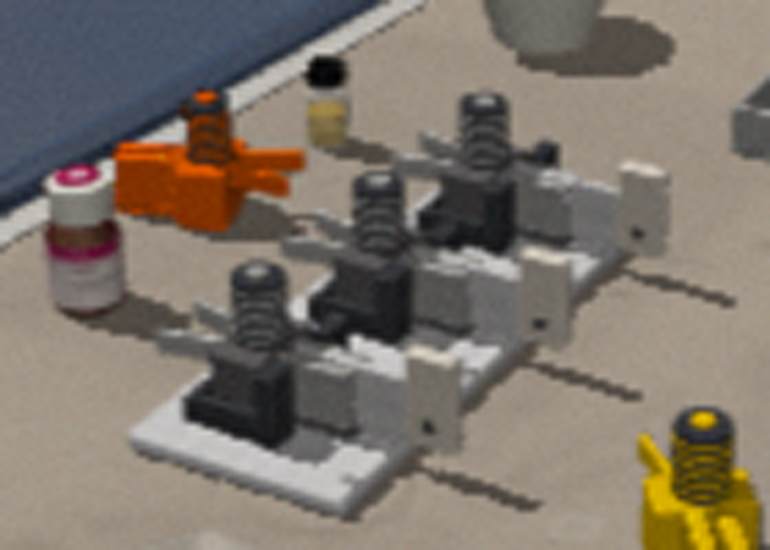

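The crop shows three grey clips with grey drums on the white plate and cream tabs facing the robot. Orange is behind and yellow is in front of them, neither on the rail. The depth readings match the given sizes: drums near z 75, tabs near 50. Next I move the wrist camera over the rail.

send_rows --pt "94 130 -140 0 0 0 0.05" --pt "94 260 -280 0 0 0 0.1" --pt "94 390 -420 0 0 0 0.15" --pt "94 523 -555 0 0 0 0.19" --pt "94 523 -555 0 0 0 0.19" --pt "94 523 -555 0 0 0 0.19" --pt "94 523 -555 0 0 0 0.19" --pt "94 523 -555 0 0 0 0.19" --pt "94 523 -555 0 0 0 0.19" --pt "94 523 -555 0 0 0 0.19"

```text
t: 1.4
tool_pos: [464.2, -78.6, 404.7]
eef_rot: [[0.998, 0.065, 0.001], [0.065, -0.998, -0.0], [0.001, 0.0, -1.0]]
contact_force: [0.8, -1.2, -0.2]
gripper_width: 1.0
```

send_rows --pt "94 74 -114 0 0 0 0" --pt "94 74 -114 0 0 0 0" --pt "94 74 -114 0 0 0 0" --pt "94 74 -114 0 0 0 0" --pt "94 74 -114 0 0 0 0"

```text
t: 2.02
tool_pos: [529.7, 36.7, 404.5]
eef_rot: [[0.998, 0.063, -0.0], [0.063, -0.998, -0.0], [-0.0, 0.0, -1.0]]
contact_force: [-0.2, -1.1, 1.0]
gripper_width: 1.004
```

```bash
python3 - <<'E'
from cell import ctrl, optics
from h import *
c=optics.capture("wrist"); pickle.dump(c,open("w1.pkl","wb"))
cv2.imwrite("pics/w1.png",c["image"][:,:,::-1])
s=ctrl.observe();print({k:np.round(v,3).tolist() for k,v in s.items()})
E
```

```text
{'t': 2.075, 'joint_positions': [-0.145, -0.035, 1.861, -0.0, 1.316, 1.364], 'qd': [-0.004, -0.002, -0.003, 0.002, -0.001, 0.004], 'joint_torque': [0.394, -29.693, -31.322, 0.04, -0.069, -0.004], 'tool_pos': [529.753, 36.566, 404.636], 'eef_rot': [[0.998, 0.063, -0.0], [0.063, -0.998, -0.0], [-0.0, 0.0, -1.0]], 'contact_force': [0.235, -0.439, -0.277], 'torque': [0.034, 0.011, -0.005], 'gripper_width': 1.0}
```

View pics/w1.png

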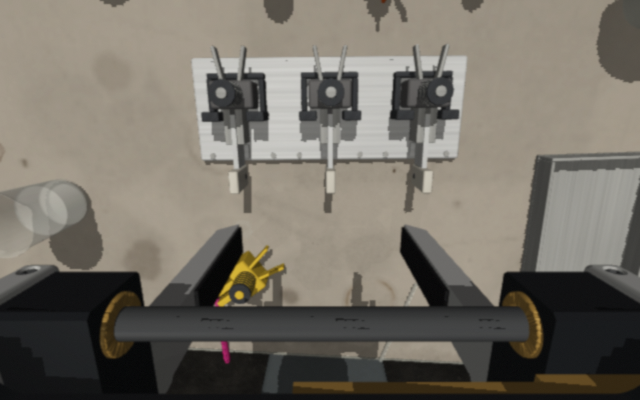

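The wrist view shows drums at about (224,93), (330,92) and (437,91). The tabs are at about (236,180), (330,181) and (426,180), the tray is at the right and the yellow decoy sits below the left finger.

```bash
python3 - <<'E'
from h import *
c=pickle.load(open("w1.pkl","rb")); W=pts(c); im=c["image"]
print(c["R"].round(4).tolist(), c["t"])
cv2.imwrite("pics/w1c.png",cv2.resize(im[30:210,180:480,::-1],None,fx=2.6,fy=2.6,interpolation=cv2.INTER_CUBIC))
# drum tops
m=(W[...,2]>66)&(W[...,2]<85); m[210:]=0
m[:, :180]=0; m[:,480:]=0
n,l,st,ce=cv2.connectedComponentsWithStats(m.astype(np.uint8))
for i in range(1,n):
    if st[i,4]>30: print("drum",ce[i].round(1),st[i],np.nanmedian(W[l==i],0).round(1), ray(c,*ce[i],75).round(1))
m=(W[...,2]>52)&(W[...,2]<66); m[:165]=0;m[205:]=0
n,l,st,ce=cv2.connectedComponentsWithStats(m.astype(np.uint8))
for i in range(1,n):
    if st[i,4]>30: print("tab",ce[i].round(1),st[i],np.nanmedian(W[l==i],0).round(1), ray(c,*ce[i],60).round(1))
for u,v in [(300,210),(560,130),(500,100),(250,150)]: print(u,v,W[v,u].round(1))
E
```

```text
[[0.0628, -0.998, 0.0012], [-0.9644, -0.0603, 0.2574], [-0.2568, -0.0173, -0.9663]] [  3.92820906 485.29061697 526.70131661]
drum [438.9  90.7] [424  77  31  28 659] [626.5 -64.   74.7] [626.4 -64.1  75. ]
drum [222.7  92.6] [208  79  30  28 643] [612.4 132.3  74.4] [612.4 132.3  75. ]
drum [330.8  91.8] [318  78  27  28 602] [619.2  34.1  74.7] [619.2  34.1  75. ]
tab [426.7 180.7] [421 169  13  24 257] [539.3 -70.7  59.3] [539.5 -70.5  60. ]
tab [234.5 181.5] [229 170  12  24 253] [525.7 125.9  59. ] [526.4 126.   60. ]
tab [330.5 181. ] [326 170  10  23 227] [532.9  27.8  59.3] [533.   27.8  60. ]
tab [ 37.4 194.4] [ 11 186  45  19 291] [500.5 328.5  58.8] [500.  329.5  60. ]
tab [  1.6 198.9] [  0 194   6  11  42] [491.3 372.1  55. ] [492.8 367.4  60. ]
300 210 [ 4.809e+02  6.050e+01 -3.000e-01]
560 130 [ 597.5 -239.    -1.6]
500 100 [ 6.264e+02 -1.612e+02 -3.000e-01]
250 150 [552.8 121.1   8.8]
```

View pics/w1c.png

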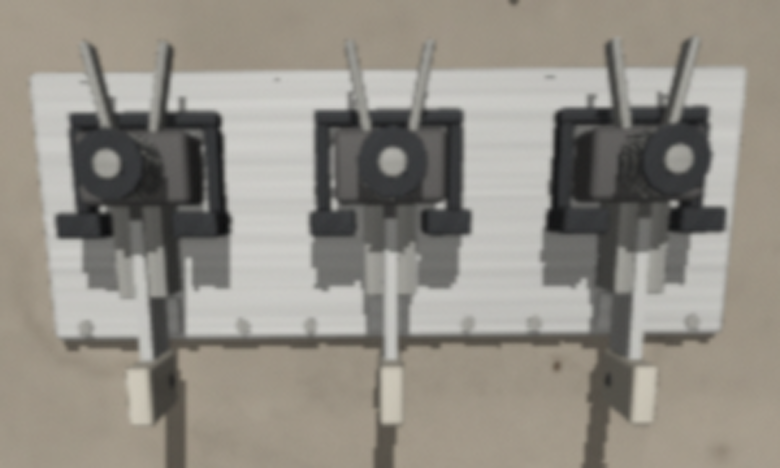

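The geometry agrees: drum to tab is about 87 mm, the spacing is 98–100 mm and the rail yaw is 3.8° (tool 3.6°). I descend onto the middle tab, with its grasp point at about (532, 28, 40).

send_rows --pt "50 2 8.5 50 0 0 0" --pt "50 2 8.5 100 0 0 0" --pt "50 2 8.5 130 0 0 0" --pt "50 2 8.5 130 0 0 0" --pt "50 2 8.5 130 0 0 0" --squeeze 25

```text
t: 2.7
tool_pos: [533.2, 28.8, 276.3]
eef_rot: [[0.998, 0.064, 0.003], [0.064, -0.998, -0.0], [0.002, 0.001, -1.0]]
contact_force: [-0.3, -0.1, 0.7]
gripper_width: 0.542
```

```bash
python3 - <<'E'
from cell import ctrl, optics
from h import *
c=optics.capture("wrist"); pickle.dump(c,open("w2.pkl","wb"))
cv2.imwrite("pics/w2.png",c["image"][:,:,::-1])
s=ctrl.observe();print({k:np.round(s[k],3).tolist() for k in ["t","tool_pos","contact_force","gripper_width"]})
W=pts(c);m=(W[...,2]>57)&(W[...,2]<63); m[:100]=0
n,l,st,ce=cv2.connectedComponentsWithStats(m.astype(np.uint8))
for i in range(1,n):
    if st[i,4]>60: print("tab",ce[i].round(1),st[i],np.nanmedian(W[l==i],0).round(1), ray(c,*ce[i],60).round(1))
E
```

```text
{'t': 2.75, 'tool_pos': [533.441, 28.934, 276.745], 'contact_force': [-0.536, -0.629, -0.142], 'gripper_width': 0.53}
tab [164.  105.5] [153 100  18  12  63] [604.  124.9  60.6] [603.6 125.8  60. ]
tab [476.6 228.8] [468 211  19  36 548] [539.1 -70.8  59.4] [539.4 -70.7  60. ]
tab [170.3 230. ] [161 213  20  35 541] [525.9 126.8  59.2] [526.2 126.4  60. ]
tab [323.5 229.1] [316 212  16  35 536] [532.6  27.9  59.3] [533.   27.9  60. ]
```

View pics/w2.png

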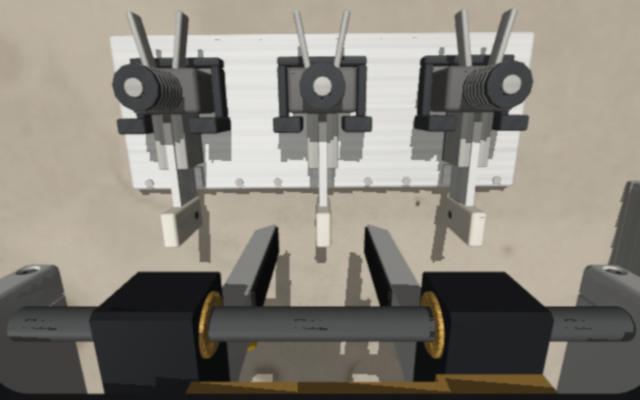

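The middle tab at (323,228) lies between the fingers (inner edges about 278 and 366). Descend and close.

send_rows --pt "50 0 0.8 30 0 0 0" --pt "50 0 0.8 57 0 0 0" --pt "50 0 0.8 57 0 0 0" --pt "20 0 0.8 57 0 0 0" --pt "20 0 0.8 57 0 0 0" --pt "20 0 0.8 57 0 0 0" --pt "14 0 0.8 57 0 0 0"

```text
t: 3.62
tool_pos: [532.9, 28.7, 218.1]
eef_rot: [[0.998, 0.065, 0.001], [0.065, -0.998, -0.0], [0.001, 0.0, -1.0]]
contact_force: [0.7, 0.1, -0.7]
gripper_width: 0.166
```

send_rows --pt "8 0 0 0 0 0 0" --pt "6 0 0 0 0 0 0" --pt "4 0 0 0 0 0 0" --pt "4 0 0 0 0 0 0"

```text
t: 4.12
tool_pos: [532.9, 28.6, 217.8]
eef_rot: [[0.998, 0.065, 0.0], [0.065, -0.998, -0.0], [0.0, 0.0, -1.0]]
contact_force: [-1.4, -1.7, 2.0]
gripper_width: 0.107
```

```bash
cat > st.py <<'E'
from cell import ctrl
import numpy as np
s=ctrl.observe();print({k:np.round(s[k],3).tolist() for k in ["t","tool_pos","contact_force","torque","gripper_width"]})
E
python3 st.py
```

```text
{'t': 4.125, 'tool_pos': [532.86, 28.633, 217.839], 'contact_force': [-1.397, -1.661, 2.017], 'torque': [-0.314, 0.145, 0.047], 'gripper_width': 0.107}
```

send_rows --pt "4 -0.5 0 0 0 0 0" --pt "4 -1 0 0 0 0 0" --pt "4 -1 0 0 0 0 0"

```text
t: 4.5
tool_pos: [532.0, 28.7, 217.8]
eef_rot: [[0.998, 0.065, 0.001], [0.065, -0.998, 0.0], [0.001, -0.0, -1.0]]
contact_force: [2.3, 0.4, 0.6]
gripper_width: 0.106
```

send_rows --pt "4 -0.5 0 0 0 0 0" --pt "4 -0.5 0 0 0 0 0"

```text
t: 4.75
tool_pos: [531.4, 28.7, 217.8]
eef_rot: [[0.998, 0.065, 0.001], [0.065, -0.998, 0.0], [0.001, -0.0, -1.0]]
contact_force: [3.9, 0.2, 2.2]
gripper_width: 0.104
```

send_rows --pt "4 -0.5 0 0 0 0 0" --pt "4 -0.5 0 0 0 0 0"

```text
t: 5.0
tool_pos: [530.9, 28.7, 217.8]
eef_rot: [[0.998, 0.065, 0.001], [0.065, -0.998, 0.0], [0.001, -0.0, -1.0]]
contact_force: [2.6, 0.8, 1.8]
gripper_width: 0.107
```

send_rows --pt "4 -0.5 0 0 0 0 0" --pt "4 -0.5 0 0 0 0 0"

```text
t: 5.25
tool_pos: [530.4, 28.6, 217.8]
eef_rot: [[0.998, 0.065, 0.001], [0.065, -0.998, 0.0], [0.001, 0.0, -1.0]]
contact_force: [3.3, 0.7, 0.9]
gripper_width: 0.108
```

send_rows --pt "4 -0.5 0 0 0 0 0" --pt "4 -0.5 0 0 0 0 0"

```text
t: 5.5
tool_pos: [529.9, 28.5, 217.8]
eef_rot: [[0.998, 0.065, 0.001], [0.065, -0.998, -0.0], [0.001, 0.0, -1.0]]
contact_force: [3.5, 0.2, 1.4]
gripper_width: 0.105
```

send_rows --pt "4 -0.5 0 0 0 0 0" --pt "4 -0.5 0 0 0 0 0"

```text
t: 5.75
tool_pos: [529.4, 28.5, 217.8]
eef_rot: [[0.998, 0.065, 0.001], [0.065, -0.998, -0.0], [0.001, 0.0, -1.0]]
contact_force: [3.6, 0.9, 1.9]
gripper_width: 0.106
```

send_rows --pt "4 -0.5 0 0 0 0 0" --pt "4 -0.5 0 0 0 0 0"

```text
t: 6.0
tool_pos: [528.9, 28.5, 217.8]
eef_rot: [[0.998, 0.065, 0.0], [0.065, -0.998, -0.0], [0.0, 0.0, -1.0]]
contact_force: [3.1, 1.1, 1.6]
gripper_width: 0.106
```

send_rows --pt "4 -0.5 0 0 0 0 0" --pt "4 -0.5 0 0 0 0 0"

```text
t: 6.25
tool_pos: [528.4, 28.4, 217.8]
eef_rot: [[0.998, 0.065, 0.001], [0.065, -0.998, -0.0], [0.001, 0.0, -1.0]]
contact_force: [4.2, 0.8, 3.4]
gripper_width: 0.105
```

```bash
python3 - <<'E'
from cell import ctrl, optics
from h import *
c=optics.capture("wrist"); pickle.dump(c,open("w3.pkl","wb"))
cv2.imwrite("pics/w3.png",c["image"][:,:,::-1])
W=pts(c);m=(W[...,2]>68)&(W[...,2]<82); m[200:]=0
n,l,st,ce=cv2.connectedComponentsWithStats(m.astype(np.uint8))
for i in range(1,n):
    if st[i,4]>60: print(ce[i].round(1),st[i],np.nanmedian(W[l==i],0).round(1), ray(c,*ce[i],75).round(1))
E
```

```text
[599.6  56.1] [ 557   18   83   76 4834] [626.3 -62.6  74.6] [626.2 -62.5  75. ]
[47.2 59.8] [   6   22   85   75 4776] [612.5 131.5  74.4] [612.5 131.4  75. ]
[321.4  64. ] [ 287   27   70   74 3983] [617.3  34.9  74.7] [617.3  34.9  75. ]
```

View pics/w3.png

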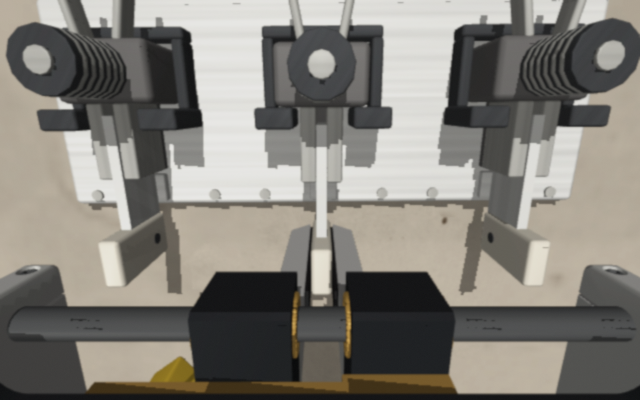

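The middle drum has only settled about 1.7 mm onto its stops (619.2→617.3) while the tab moved about 4.5 mm at a steady 3–4 N. The card is sliding, so the middle clip is the weak one. I keep drawing straight out and watch the force.

send_rows --pt "4 -1 0 0 0 0 0" --pt "4 -2 0 0 0 0 0" --pt "4 -3 0 0 0 0 0" --pt "4 -4 0 0 0 0 0"

```text
t: 6.8
tool_pos: [524.3, 28.2, 217.8]
eef_rot: [[0.998, 0.065, 0.0], [0.065, -0.998, -0.0], [0.0, 0.0, -1.0]]
contact_force: [4.7, 0.3, 3.6]
gripper_width: 0.103
```

send_rows --pt "4 -1 0 0 0 0 0" --pt "4 -2 0 0 0 0 0" --pt "4 -3 0 0 0 0 0" --pt "4 -4 0 0 0 0 0" --pt "4 -5 0 0 0 0 0" --pt "4 -6 0 0 0 0 0"

```text
t: 7.55
tool_pos: [518.3, 27.8, 217.8]
eef_rot: [[0.998, 0.065, 0.0], [0.065, -0.998, -0.0], [0.0, 0.0, -1.0]]
contact_force: [5.2, 0.6, 3.3]
gripper_width: 0.105
```

```bash
python3 - <<'E'
from h import *
c=pickle.load(open("w1.pkl","rb"))
print("stick",[ray(c,u,v,2).round(0)[:2].tolist() for u,v in [(412,285),(383,352)]])
print("plate front",ray(c,203,160,10).round(0),ray(c,457,157,10).round(0))
W=pts(pickle.load(open("side0.pkl","rb")))
c=pickle.load(open("side0.pkl","rb"))
print("stick side",[ray(c,u,v,2).round(0)[:2].tolist() for u,v in [(400,220),(440,240)]])
print("tray",[ray(c,u,v,28).round(0)[:2].tolist() for u,v in [(363,180),(377,167),(431,178),(422,196)]])
sc=pickle.load(open("scene0.pkl","rb"))
m=(W[...,2]>20)&(W[...,2]<85)&(W[...,0]<460)&(W[...,0]>300)&(W[...,1]>60)&(W[...,1]<200)
print("yellow",np.nanmin(W[m],0),np.nanmax(W[m],0))
E
sed -i 's/z/z/' st.py; python3 st.py
```

```text
stick [[387.0, -92.0], [280.0, -66.0]]
plate front [538. 175.  10.] [ 560. -119.   10.]
stick side [[394.0, -95.0], [274.0, -59.0]]
tray [[564.0, -208.0], [572.0, -314.0], [402.0, -327.0], [380.0, -204.0]]
yellow [360.76414598  96.82984334  20.01135602] [443.83601816 165.86464956  68.33414476]
{'t': 7.55, 'tool_pos': [518.31, 27.798, 217.765], 'contact_force': [5.203, 0.57, 3.307], 'torque': [0.127, -1.184, -0.015], 'gripper_width': 0.105}
```

send_rows --pt "4 -1 0 0 0 0 0" --pt "4 -2 0 0 0 0 0" --pt "4 -3 0 0 0 0 0" --pt "4 -4 0 0 0 0 0" --pt "4 -5 0 0 0 0 0" --pt "4 -6 0 0 0 0 0" --pt "4 -7 0 0 0 0 0" --pt "4 -8 0 0 0 0 0"

```text
t: 8.55
tool_pos: [510.3, 27.3, 217.7]
eef_rot: [[0.998, 0.065, 0.0], [0.065, -0.998, -0.0], [0.0, 0.0, -1.0]]
contact_force: [5.3, 0.0, 4.4]
gripper_width: 0.104
```

send_rows --pt "4 -1 0 0 0 0 0" --pt "4 -2 0 0 0 0 0" --pt "4 -3 0 0 0 0 0" --pt "4 -4 0 0 0 0 0" --pt "4 -5 0 0 0 0 0" --pt "4 -6 0 0 0 0 0" --pt "4 -7 0 0 0 0 0" --pt "4 -8 0 0 0 0 0" --pt "4 -9 0 0 0 0 0" --pt "4 -10 0 0 0 0 0"

```text
t: 9.8
tool_pos: [500.2, 26.6, 217.7]
eef_rot: [[0.998, 0.065, -0.0], [0.065, -0.998, -0.0], [-0.0, 0.0, -1.0]]
contact_force: [4.5, -0.5, 5.8]
gripper_width: 0.1
```

send_rows --pt "4 -2 0 0 0 0 0" --pt "4 -4 0 0 0 0 0" --pt "4 -6 0 0 0 0 0" --pt "4 -8 0 0 0 0 0" --pt "4 -10 0 0 0 0 0" --pt "4 -12 0 0 0 0 0" --pt "4 -14 0 0 0 0 0"

```text
t: 10.68
tool_pos: [486.0, 25.8, 217.5]
eef_rot: [[0.998, 0.065, -0.001], [0.065, -0.998, 0.0], [-0.001, -0.0, -1.0]]
contact_force: [2.8, 0.4, 4.5]
gripper_width: 0.105
```

```bash
python3 - <<'E'
from cell import ctrl, optics
from h import *
c=optics.capture("wrist"); pickle.dump(c,open("w4.pkl","wb"))
cv2.imwrite("pics/w4.png",c["image"][:,:,::-1])
c=optics.capture("side"); 
cv2.imwrite("pics/s4.png",cv2.resize(c["image"][150:280,230:450,::-1],None,fx=3.5,fy=3.5))
E
```

```text
(no output)
```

View pics/w4.png

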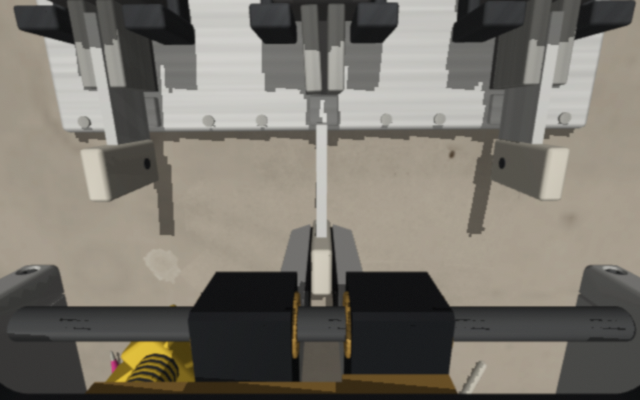

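View pics/s4.png

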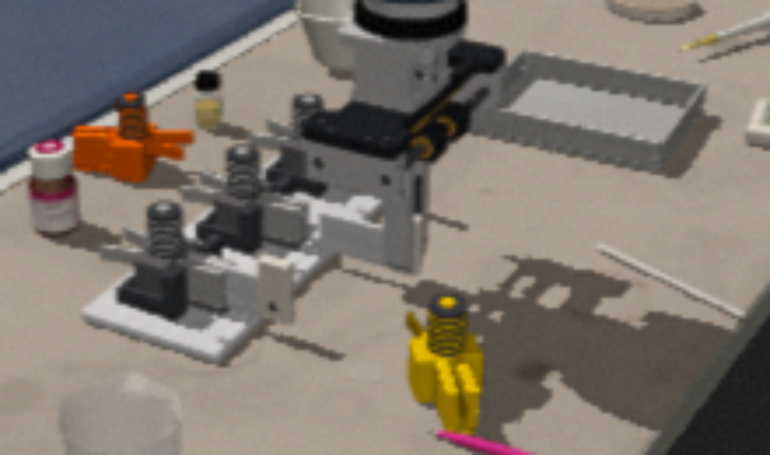

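The card is clear of the jaws: its far end is at (321,125) and the jaws end at row 90. I carry it forward and lower it onto the bench in front of the rail.

send_rows --pt "4 -10 4 0 0 0 0" --pt "4 -22 10 0 0 0 0" --pt "4 -36 16 0 0 0 0" --pt "4 -36 16 0 0 0 0" --pt "4 -36 16 5 0 0 0" --pt "4 -36 16 9 0 0 0" --pt "4 -36 16 11 0 0 0" --pt "4 -36 16 11 0 0 0"

```text
t: 11.78
tool_pos: [451.5, 7.6, 206.4]
eef_rot: [[0.998, 0.065, -0.001], [0.065, -0.998, 0.0], [-0.001, -0.0, -1.0]]
contact_force: [0.6, 0.8, -0.0]
gripper_width: 0.106
```

```bash
python3 st.py
```

```text
{'t': 11.775, 'tool_pos': [451.506, 7.55, 206.381], 'contact_force': [0.573, 0.797, -0.034], 'torque': [0.023, -0.022, -0.007], 'gripper_width': 0.106}
```

send_rows --pt "4 0 0 1 0 0 0" --pt "4 0 0 1 0 0 0"

```text
t: 12.02
tool_pos: [451.5, 7.5, 205.7]
eef_rot: [[0.998, 0.065, 0.0], [0.065, -0.998, 0.0], [0.0, -0.0, -1.0]]
contact_force: [-0.4, -0.0, 0.0]
gripper_width: 0.103
```

send_rows --pt "4 0 0 1 0 0 0" --pt "4 0 0 1 0 0 0"

```text
t: 12.28
tool_pos: [451.4, 7.4, 204.6]
eef_rot: [[0.998, 0.065, -0.0], [0.065, -0.998, 0.0], [-0.0, -0.0, -1.0]]
contact_force: [0.1, -0.5, -0.2]
gripper_width: 0.105
```

send_rows --pt "4 0 0 0.7 0 0 0" --pt "4 0 0 0.7 0 0 0"

```text
t: 12.52
tool_pos: [451.4, 7.4, 203.9]
eef_rot: [[0.998, 0.065, -0.0], [0.065, -0.998, 0.0], [-0.0, -0.0, -1.0]]
contact_force: [-0.1, -0.1, 0.5]
gripper_width: 0.104
```

send_rows --pt "4 0 0 0.7 0 0 0" --pt "4 0 0 0.7 0 0 0"

```text
t: 12.78
tool_pos: [451.6, 7.4, 203.8]
eef_rot: [[0.998, 0.065, -0.001], [0.065, -0.998, 0.0], [-0.001, -0.0, -1.0]]
contact_force: [-3.0, 0.1, 6.4]
gripper_width: 0.105
```

Contact with the bench. I open, lift and look.

send_rows --pt "14 0 0 -0.5 0 0 0" --pt "20 0 0 -0.5 0 0 0" --pt "40 0 0 -0.5 0 0 0" --pt "94 0 0 -0.5 0 0 0" --pt "94 0 0 -0.5 0 0 0" --pt "94 0 0 -20 0 0 0" --pt "94 0 0 -32 0 0 0" --pt "94 0 0 -32 0 0 0"

```text
t: 13.78
tool_pos: [451.9, 7.3, 236.2]
eef_rot: [[0.998, 0.065, 0.002], [0.065, -0.998, -0.001], [0.002, 0.001, -1.0]]
contact_force: [-0.5, -0.0, -0.2]
gripper_width: 0.813
```

```bash
python3 - <<'E'
from cell import ctrl, optics
from h import *
c=optics.capture("wrist"); pickle.dump(c,open("w5.pkl","wb"))
cv2.imwrite("pics/w5.png",c["image"][:,:,::-1])
c=optics.capture("side"); 
cv2.imwrite("pics/s5.png",cv2.resize(c["image"][150:280,230:450,::-1],None,fx=3.5,fy=3.5))
E
python3 st.py
```

```text
{'t': 13.875, 'tool_pos': [451.319, 7.456, 235.048], 'contact_force': [0.96, -0.622, 0.326], 'torque': [-0.02, -0.038, -0.042], 'gripper_width': 0.9}
```

View pics/w5.png

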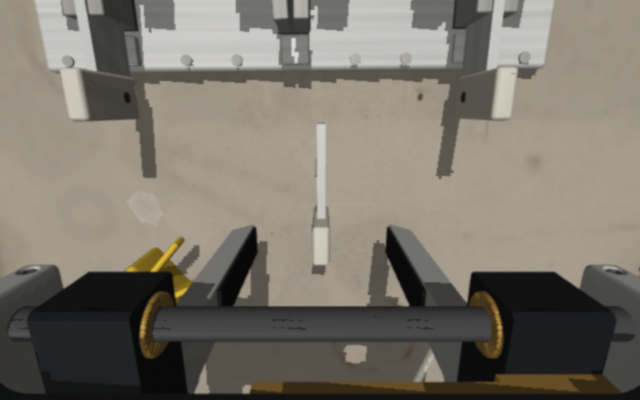

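View pics/s5.png

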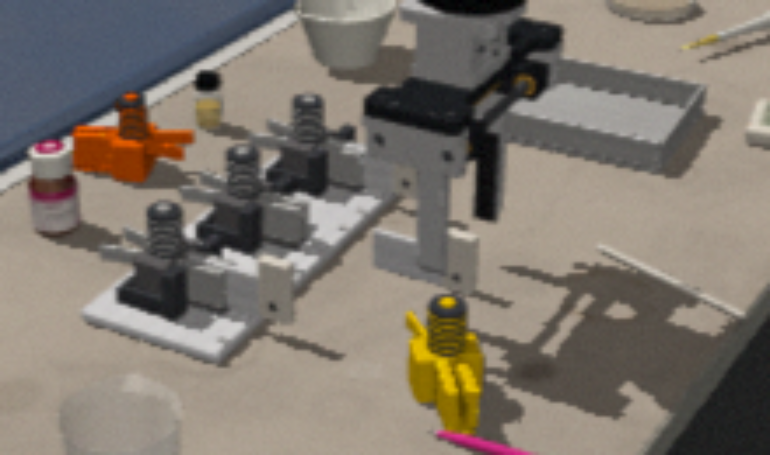

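The card stands upright at (320,125)–(320,265), free between the fingers. "Lay down" means flat, so I tip it gently towards −y with the left finger.

send_rows --pt "94 6 15 0 0 0 0" --pt "94 6 30 0 0 0 0" --pt "94 6 37 0 0 0 0" --pt "94 6 41 0 0 0 0" --pt "94 6 45 0 0 0 0" --pt "94 6 49 0 0 0 0" --pt "94 6 53 0 0 0 0" --pt "94 6 57 0 0 0 0" --pt "94 6 61 0 0 0 0" --pt "94 6 61 0 0 0 0"

```text
t: 15.12
tool_pos: [461.5, -53.3, 235.3]
eef_rot: [[0.998, 0.064, 0.0], [0.064, -0.998, -0.0], [0.0, 0.0, -1.0]]
contact_force: [0.5, 0.2, 0.5]
gripper_width: 0.997
```

```bash
python3 - <<'E'
from cell import ctrl, optics
from h import *
c=optics.capture("wrist"); pickle.dump(c,open("w6.pkl","wb"))
cv2.imwrite("pics/w6.png",c["image"][:,:,::-1])
E
python3 st.py
```

```text
{'t': 15.175, 'tool_pos': [461.413, -53.172, 235.272], 'contact_force': [0.739, 0.347, 0.624], 'torque': [-0.017, 0.018, -0.045], 'gripper_width': 0.995}
```

View pics/w6.png

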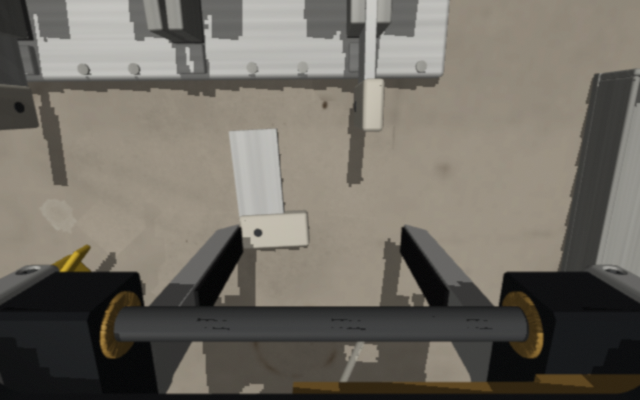

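The card lies flat on the bench at (230–308, 130–247), clear of the rail, and the right sound card is undisturbed. Next is the weak clip, so I rise and go over its drum.

send_rows --pt "94 0 0 -50 0 0 0" --pt "70 0 0 -90 0 0 0" --pt "60 50 -24 -90 0 0 0" --pt "60 100 -50 -90 0 0 0" --pt "60 150 -72 -90 0 0 0" --pt "60 161 -78 -90 0 0 0" --pt "60 161 -78 -90 0 0 0" --pt "60 161 -78 -90 0 0 0"

```text
t: 16.18
tool_pos: [616.1, 34.7, 325.0]
eef_rot: [[0.998, 0.064, -0.001], [0.064, -0.998, -0.0], [-0.001, -0.0, -1.0]]
contact_force: [-0.5, -0.2, 0.2]
gripper_width: 0.637
```

```bash
python3 - <<'E'
from cell import ctrl, optics
from h import *
c=optics.capture("wrist"); pickle.dump(c,open("w7.pkl","wb"))
cv2.imwrite("pics/w7.png",c["image"][:,:,::-1])
W=pts(c);m=(W[...,2]>71)&(W[...,2]<80)
m=m.astype(np.uint8)
n,l,st,ce=cv2.connectedComponentsWithStats(m)
for i in range(1,n):
    if st[i,4]>60: print(ce[i].round(1),st[i],np.nanmedian(W[l==i],0).round(1), ray(c,*ce[i],75).round(1))
for n in ("scene","side"):
    pickle.dump(optics.capture(n),open(n+"7.pkl","wb"))
E
python3 st.py
```

```text
[456.7 205.1] [440 189  35  33 880] [627.4 -64.3  74.8] [627.4 -64.5  75. ]
[189.6 206.8] [173 190  35  33 864] [613.5 133.   74.6] [613.5 132.9  75. ]
[322.2 208.6] [306 193  33  32 837] [618.3  34.8  74.6] [618.3  34.8  75. ]
{'t': 16.325, 'tool_pos': [616.273, 34.6, 325.421], 'contact_force': [-0.179, 0.617, -0.067], 'torque': [0.018, 0.046, 0.035], 'gripper_width': 0.631}
```

View pics/w7.png

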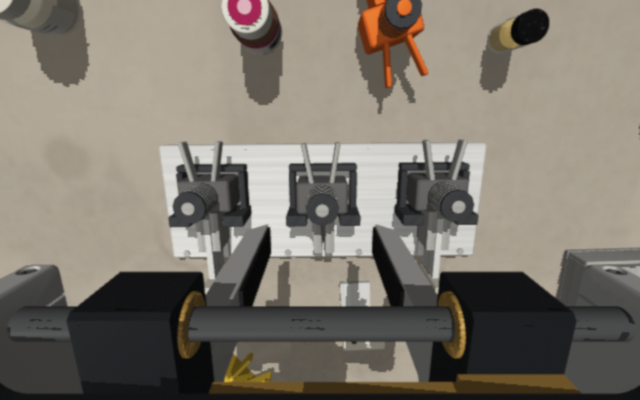

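The middle drum is at (322,208), world (618.3, 34.8), matching its height of 75. Descend to grasp at z≈66 (tips 47, above the housing at 44) and close.

send_rows --pt "60 2 0 35 0 0 0" --pt "55 2 0 65 0 0 0" --pt "50 2 0 79 0 0 0" --pt "50 2 0 79 0 0 0" --pt "36 2 0 79 0 0 0" --pt "30 2 0 79 0 0 0" --pt "24 2 0 79 0 0 0" --pt "20 2 0 79 0 0 0" --pt "20 2 0 79 0 0 0" --squeeze 30

```text
t: 17.45
tool_pos: [619.4, 35.1, 247.2]
eef_rot: [[0.998, 0.065, 0.002], [0.065, -0.998, -0.001], [0.002, 0.001, -1.0]]
contact_force: [0.3, -1.9, 4.9]
gripper_width: 0.261
```

```bash
python3 - <<'E'
from cell import ctrl, optics
from h import *
c=optics.capture("wrist"); 
cv2.imwrite("pics/w8.png",c["image"][:,:,::-1])
E
python3 st.py
```

```text
{'t': 17.5, 'tool_pos': [619.464, 35.083, 247.184], 'contact_force': [-0.358, -1.978, 5.095], 'torque': [-0.376, 0.01, 0.055], 'gripper_width': 0.26}
```

View pics/w8.png

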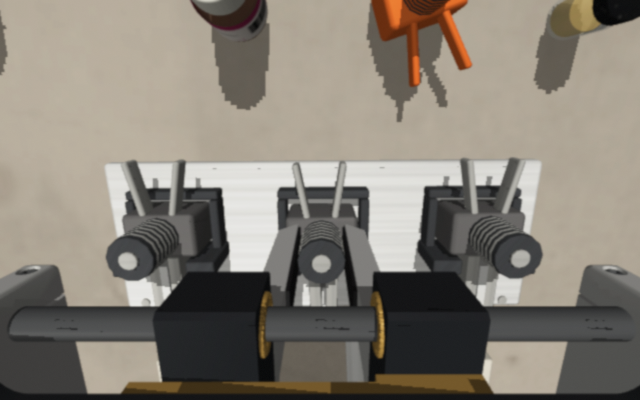

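Grip is good: the drum is held centrally at about 24.5 mm. Now I measure the tray from the stored views.

```bash
python3 - <<'E'
from h import *
for n in ("scene0","side0","scene7","side7"):
    c=pickle.load(open(n+".pkl","rb")); W=pts(c)
    m=(W[...,2]>10)&(W[...,2]<34)&(W[...,0]>360)&(W[...,0]<620)&(W[...,1]>-380)&(W[...,1]<-180)
    k,l,st,ce=cv2.connectedComponentsWithStats(m.astype(np.uint8)); i=1+np.argmax(st[1:,4])
    P=W[l==i]; P=P[P[:,2]>22] if (P[:,2]>22).sum()>50 else P
    r=cv2.minAreaRect(P[:,:2].astype(np.float32)); print(n,st[i],r, P[:,2].max())
for n in ("side7",):
    c=pickle.load(open(n+".pkl","rb"))
    cv2.imwrite("pics/s7t.png",cv2.resize(c["image"][150:215,340:450,::-1],None,fx=7,fy=7,interpolation=cv2.INTER_CUBIC))
E
```

```text
scene0 [356 158  57  32 574] ((487.8089294433594, -289.8028259277344), (170.14044189453125, 136.39683532714844), 5.502862453460693) 32.45466489558316
side0 [363 164  69  32 754] ((490.5923767089844, -288.44378662109375), (171.19366455078125, 137.4422149658203), 6.093629837036133) 29.37386266454222
scene7 [356 158  57  32 584] ((487.7395935058594, -289.2305603027344), (170.2559356689453, 135.65536499023438), 5.712704658508301) 31.982659069942283
side7 [363 164  69  33 752] ((490.4451904296875, -287.6639709472656), (170.7295684814453, 139.5919952392578), 5.136507511138916) 29.329010037501416
```

View pics/s7t.png

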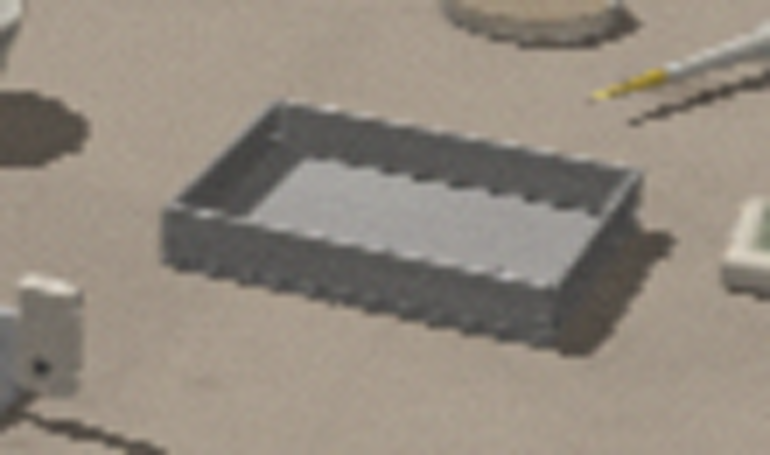

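send_rows --pt "20 0 0 -5 0 0 0" --pt "20 0 0 -12 0 0 0" --pt "20 0 0 -22 0 0 0" --pt "20 0 0 -40 0 0 0" --pt "20 0 0 -65 0 0 0" --pt "20 0 0 -90 0 0 0" --pt "20 0 0 -112 0 0 0" --pt "20 0 0 -112 0 0 0" --pt "20 0 0 -112 0 0 0"

```text
t: 18.62
tool_pos: [618.4, 35.5, 356.9]
eef_rot: [[0.998, 0.065, -0.003], [0.065, -0.998, 0.0], [-0.003, -0.001, -1.0]]
contact_force: [-0.8, 0.5, -3.1]
gripper_width: 0.26
```

```bash
python3 - <<'E'
from cell import ctrl, optics
from h import *
c=optics.capture("wrist"); 
cv2.imwrite("pics/w9.png",c["image"][:,:,::-1])
c=optics.capture("side"); 
cv2.imwrite("pics/s9.png",cv2.resize(c["image"][100:280,200:450,::-1],None,fx=3,fy=3))
E
python3 st.py
```

```text
{'t': 18.725, 'tool_pos': [618.45, 35.44, 356.493], 'contact_force': [-0.207, 0.126, -1.965], 'torque': [0.037, 0.039, -0.005], 'gripper_width': 0.26}
```

View pics/w9.png

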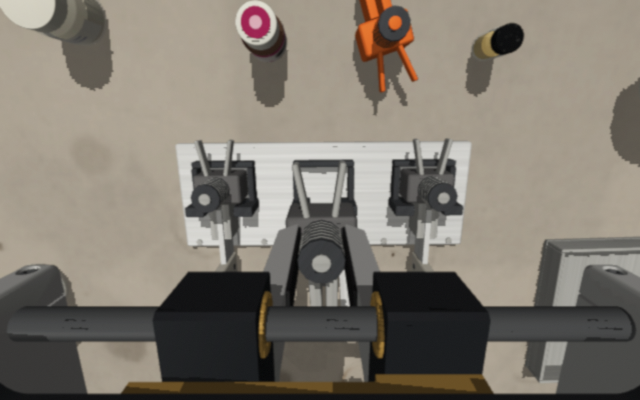

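View pics/s9.png

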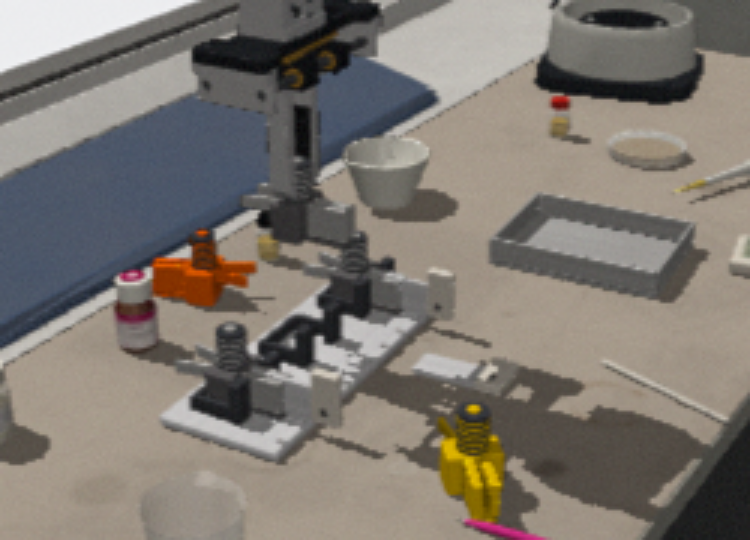

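The weak clip is in the air upright (−2 N ≈ its weight), the sound clips are in place and the card is flat. The tray centre reads consistently as about (489, −289). I carry the clip across.

send_rows --pt "20 -12 28 0 0 0 0" --pt "20 -36 77 0 0 0 0" --pt "20 -60 126 0 0 0 0" --pt "20 -84 176 0 0 0 0" --pt "20 -108 226 0 0 0 0" --pt "20 -132 275 0 0 0 0" --pt "20 -146 305 0 0 0 0" --pt "20 -150 315 0 0 0 0" --pt "20 -150 315 0 0 0 0" --pt "20 -150 315 0 0 0 0"

```text
t: 19.98
tool_pos: [490.1, -287.6, 357.9]
eef_rot: [[0.998, 0.066, -0.0], [0.066, -0.998, 0.001], [-0.0, -0.001, -1.0]]
contact_force: [-0.5, -0.2, -2.1]
gripper_width: 0.261
```

```bash
python3 - <<'E'
from cell import ctrl, optics
from h import *
c=optics.capture("wrist"); pickle.dump(c,open("w10.pkl","wb"))
cv2.imwrite("pics/w10.png",c["image"][:,:,::-1])
E
python3 st.py
```

```text
{'t': 20.025, 'tool_pos': [490.158, -287.58, 357.967], 'contact_force': [-0.424, 0.484, -1.197], 'torque': [-0.005, -0.028, -0.021], 'gripper_width': 0.261}
```

View pics/w10.png

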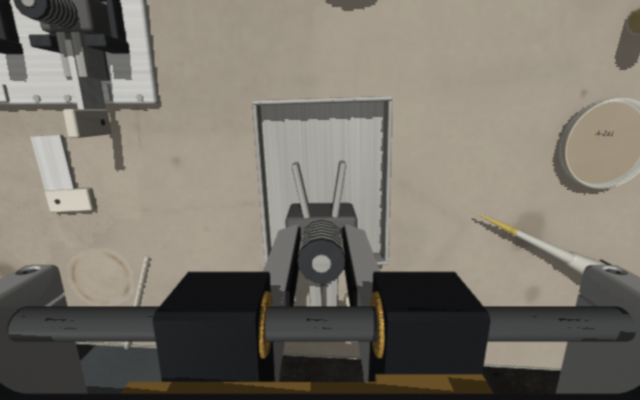

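```bash
python3 - <<'E'
from h import *
c=pickle.load(open("w10.pkl","rb"))
for p in [(254,101),(391,99),(264,255),(388,262)]: print(p,ray(c,*p,28).round(1)[:2])
W=pts(c); m=(W[...,2]>20)&(W[...,2]<34)&(W[...,1]<-200)&(W[...,1]>-380)
P=W[m]; print(cv2.minAreaRect(P[:,:2].astype(np.float32)), cv2.boundingRect(m.astype(np.uint8)))
E
```

```text
(254, 101) [ 566.9 -219.8]
(391, 99) [ 577.  -345.1]
(264, 255) [ 413.5 -232.1]
(388, 262) [ 414.1 -361.9]
((489.57598876953125, -290.0789794921875), (169.8112335205078, 130.3061981201172), 5.500797748565674) (252, 96, 141, 169)
```

The tray rim rectangle is 169.8×130.3, centre (489.6, −290.1), matching the given size. I correct by 2.5 mm and lower.

send_rows --pt "20 0 2.5 20 0 0 -0.03" --pt "20 0 2.5 50 0 0 -0.03" --pt "20 0 2.5 80 0 0 -0.03" --pt "20 0 2.5 100 0 0 -0.03" --pt "20 0 2.5 108 0 0 -0.03" --pt "20 0 2.5 112 0 0 -0.03" --pt "20 0 2.5 112 0 0 -0.03" --pt "20 0 2.5 112 0 0 -0.03"

```text
t: 21.02
tool_pos: [490.2, -291.5, 247.2]
eef_rot: [[0.996, 0.095, 0.001], [0.095, -0.996, -0.001], [0.001, 0.001, -1.0]]
contact_force: [0.4, 0.3, -2.2]
gripper_width: 0.257
```

send_rows --pt "20 0 0 1 0 0 0" --pt "20 0 0 1 0 0 0"

```text
t: 21.28
tool_pos: [489.9, -291.2, 245.5]
eef_rot: [[0.996, 0.095, 0.0], [0.095, -0.996, -0.0], [0.0, 0.0, -1.0]]
contact_force: [0.5, -0.6, -2.0]
gripper_width: 0.26
```

send_rows --pt "20 0 0 1 0 0 0" --pt "20 0 0 1 0 0 0"

```text
t: 21.52
tool_pos: [489.8, -291.2, 244.1]
eef_rot: [[0.996, 0.095, -0.0], [0.095, -0.996, 0.0], [-0.0, -0.0, -1.0]]
contact_force: [-0.0, -0.6, -1.2]
gripper_width: 0.262
```

send_rows --pt "20 0 0 1 0 0 0" --pt "20 0 0 1 0 0 0"

```text
t: 21.78
tool_pos: [489.8, -291.2, 243.1]
eef_rot: [[0.996, 0.095, -0.0], [0.095, -0.996, 0.0], [-0.0, -0.0, -1.0]]
contact_force: [-0.4, 0.1, -2.5]
gripper_width: 0.259
```

send_rows --pt "20 0 0 1 0 0 0" --pt "20 0 0 1 0 0 0"

```text
t: 22.02
tool_pos: [489.8, -291.2, 242.1]
eef_rot: [[0.996, 0.095, -0.0], [0.095, -0.996, 0.0], [-0.0, -0.0, -1.0]]
contact_force: [-0.5, 0.4, -2.5]
gripper_width: 0.258
```

send_rows --pt "20 0 0 0.7 0 0 0" --pt "20 0 0 0.7 0 0 0"

```text
t: 22.28
tool_pos: [489.9, -291.2, 241.5]
eef_rot: [[0.996, 0.095, -0.0], [0.095, -0.996, 0.0], [-0.0, -0.0, -1.0]]
contact_force: [-0.3, -0.1, -2.3]
gripper_width: 0.26
```

send_rows --pt "20 0 0 0.7 0 0 0" --pt "20 0 0 0.7 0 0 0"

```text
t: 22.52
tool_pos: [490.0, -291.2, 241.2]
eef_rot: [[0.996, 0.095, 0.0], [0.095, -0.996, -0.0], [0.0, 0.0, -1.0]]
contact_force: [-0.4, 1.2, 0.8]
gripper_width: 0.262
```

Touchdown: the weight is now off the wrist. I open and rise.

send_rows --pt "26 0 0 0.3 0 0 0" --pt "30 0 0 0 0 0 0" --pt "40 0 0 0 0 0 0" --pt "50 0 0 0 0 0 0" --pt "60 0 0 0 0 0 0" --pt "60 0 0 -30 0 0 0" --pt "60 0 0 -80 0 0 0" --pt "60 -40 0 -120 0 0 0" --pt "60 -60 0 -120 0 0 0" --pt "60 -60 0 -120 0 0 0"

```text
t: 23.78
tool_pos: [429.5, -296.9, 361.2]
eef_rot: [[0.996, 0.093, 0.001], [0.093, -0.996, -0.001], [0.001, 0.001, -1.0]]
contact_force: [0.6, -0.4, -1.1]
gripper_width: 0.643
```

```bash
python3 - <<'E'
from cell import ctrl, optics
from h import *
c=optics.capture("wrist")
cv2.imwrite("pics/w11.png",c["image"][:,:,::-1])
W=pts(c); m=(W[...,2]>65)&(W[...,2]<76)&(W[...,1]<-200)&(W[...,1]>-380)
n,l,st,ce=cv2.connectedComponentsWithStats(m.astype(np.uint8))
for i in range(1,n):
    if st[i,4]>60: print(ce[i].round(1),st[i],np.nanmedian(W[l==i],0).round(1))
for k in ("side","scene"):
    c=optics.capture(k); W=pts(c)
    m=(W[...,2]>64)&(W[...,2]<80)
    m&=(W[...,0]>440)&(W[...,0]<650)&(W[...,1]<160)&(W[...,1]>-330)
    n,l,st,ce=cv2.connectedComponentsWithStats(m.astype(np.uint8))
    for i in range(1,n):
        if st[i,4]>20: print(k,ce[i].round(1),st[i],np.nanmedian(W[l==i],0).round(1))
    cv2.imwrite(f"pics/{k}11.png",cv2.resize(c["image"][130:320,220:460,::-1],None,fx=3,fy=3))
E
python3 st.py
```

```text
[321.3 128.4] [307 114  30  30 702] [ 488.1 -291.1   68.6]
side [399.3 164.1] [395 162   9   5  34] [ 487.4 -285.5   68.1]
side [317.8 179.9] [314 177   9   7  57] [623.7 -59.9  72.3]
side [276.7 211.3] [272 207  11  10  81] [610.5 139.7  73.5]
scene [386.5 161. ] [383 159   8   6  33] [ 483.5 -285.5   69.8]
scene [320.6 184. ] [317 181   8   8  51] [622.5 -60.   74.2]
scene [293.  222.1] [289 218   9  10  70] [609.1 138.3  74.7]
{'t': 23.925, 'tool_pos': [430.542, -296.758, 360.245], 'contact_force': [0.732, -0.04, -1.074], 'torque': [-0.02, 0.036, 0.034], 'gripper_width': 0.64}
```

View pics/w11.png

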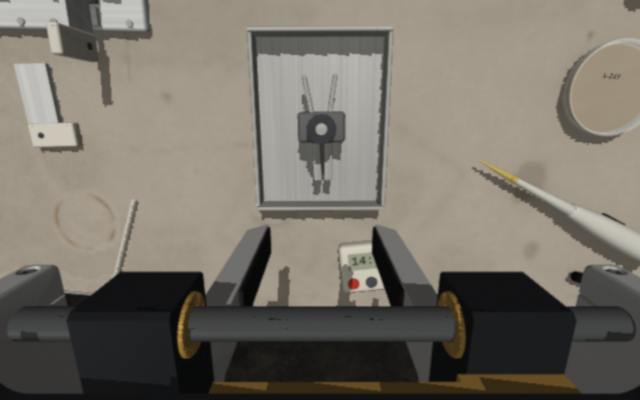

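View pics/side11.png

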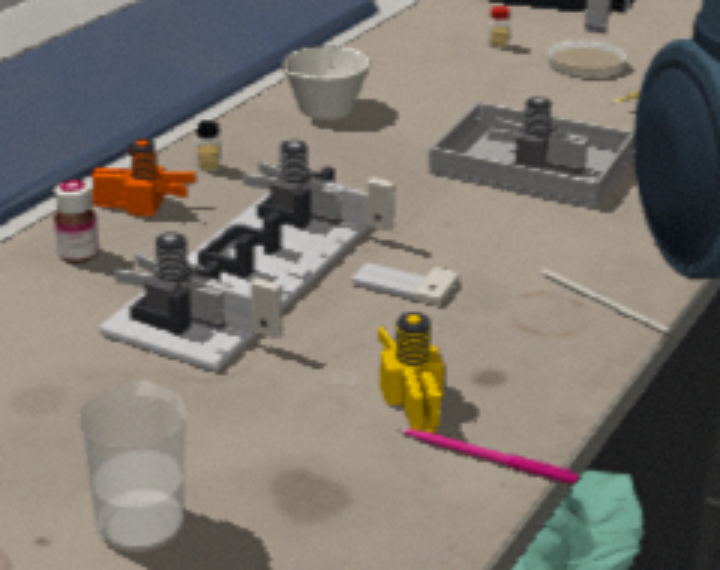

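The clip stands upright in the middle of the tray, with its drum top at (488, −291, 69) against the tray centre (490, −290). The card lies flat in front of the rail. Both sound clips and their cards, the bottle, the vial and the beaker look unmoved, and the gripper is clear. Handing in.

```bash
python3 -c "
from cell import ctrl
print(ctrl.close_job())"
```

```text
the job is handed in; nothing more can be done
None
```

The middle clip was the weak one, and it now stands upright in the middle of the steel tray. I drew its card out while the clip stayed in its nest, then stood the card on the bench and tipped it flat in front of the rail with one finger. The job was handed in at about 24 s.

- **Finding the weak clip:** the middle card slid at about 3–5 N, while its drum moved only about 2 mm onto its stops. I did not tug the other two cards; since exactly one clip is weak, I took them as sound.
- **Force:** the wrist reading never passed about 7 N along the pull or upwards. It crept up to about 5 N on both axes late in the pull, more than the expected 3 N, but well under 16.
- **Final position of the clip:** the drum top reads (488, −291, 69) mm against a measured tray centre of (490, −290). Its height fits the clip standing upright on the tray floor.
- **Everything else:** the card lies flat and clear of the rail. In the last pictures both sound clips are in their nests with their cards in, and the bottle, vial, beaker and the orange and yellow clips look unmoved. The gripper was open and touching nothing.

No check failed. The side and scene cameras put the tray clip about 6–7 mm off the wrist camera's reading, probably because only a few pixels of the drum top were visible.

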